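Pack the honey-jar carrier on the bakery counter

TASK

Stand the three small honey jars upright in the carrier, one in each pocket and fully down, then lower the hold-down board over the carrier's two pins until it rests flush on both ends. The jars are glass, so set them in gently rather than dropping them, lower the board rather than letting it fall, and leave the big jar, the loaf and the coffee cup where they are.

Things in the scene. Friction and masses are not known exactly. Their poses are not given: they have to be found in the camera images.
- carrier: pale wooden jar carrier, fixed to the counter, 72 (x) x 244 (y) mm. Origin: centre of its underside, on the counter; z up, y along the row of pockets. Base 22 mm high with three round pockets (50 mm diameter, 14 mm deep) at y = -62, 0, +62 mm. At each end a cheek, 28 mm thick along y and as wide as the base, rises to 66 mm above the counter and bears an upright metal pin
- pocket0 (a point): centre of the floor of the carrier's end (-y) pocket, 8 mm above the counter; axes as the carrier's. A jar that is home has its underside here and its lid 64 mm above the counter
- pocket1 (a point): centre of the floor of the carrier's middle pocket, 8 mm above the counter; axes as the carrier's. A jar that is home has its underside here and its lid 64 mm above the counter
- pocket2 (a point): centre of the floor of the carrier's other end (+y) pocket, 8 mm above the counter; axes as the carrier's. A jar that is home has its underside here and its lid 64 mm above the counter
- pin0_tip (a point): tip of the carrier's pin at y = -108 mm: 10 mm diameter, tapered tip, 18 mm tall on the middle of the cheek's top; this point is 84 mm above the counter
- pin1_tip (a point): tip of the carrier's pin at y = +108 mm: 10 mm diameter, tapered tip, 18 mm tall on the middle of the cheek's top; this point is 84 mm above the counter
- board_grip (a point): grip point inside the dark upright rib (14 mm thick in x, 100 mm long in y, 36 mm high) in the middle of the hold-down board's upper face: on the board's centre, 36 mm above its underside, 24 mm above its upper face, 12 mm below the rib's top; z up, y along the board. 102 mm above the counter when the board is flush on the carrier
- board: hold-down board, pale wood, 72 (x) x 244 (y) x 12 (z) mm, 0.25 kg, lying flat on the counter; origin: centre of its underside, y along it, z up. Two through holes of 14 mm diameter at y = -108 and +108 mm on its centre line; either way round fits. Flush on both cheeks its underside is 66 mm above the counter and the pins stand 6 mm out of it
- jar0_mid (a point): small round glass honey jar with a paper label and flat metal lid, 46 mm diameter over its whole height, 56 mm high, about 0.1 kg, standing upright on the counter; one of three alike. This point is its centre, half-way up (28 mm above its underside); its z axis points up
- jar1_mid (a point): small round glass honey jar with a paper label and flat metal lid, 46 mm diameter over its whole height, 56 mm high, about 0.1 kg, standing upright on the counter; one of three alike. This point is its centre, half-way up (28 mm above its underside); its z axis points up
- jar2_mid (a point): small round glass honey jar with a paper label and flat metal lid, 46 mm diameter over its whole height, 56 mm high, about 0.1 kg, standing upright on the counter; one of three alike. This point is its centre, half-way up (28 mm above its underside); its z axis points up
- jar0: the same jar as jar0_mid; origin at the centre of its underside
- jar1: the same jar as jar1_mid; origin at the centre of its underside
- jar2: the same jar as jar2_mid; origin at the centre of its underside
- big_jar_mid (a point): bystander: a large jar of the same kind, 66 mm diameter, 92 mm high, too big for the pockets; this point is its centre, 46 mm up
- mini_loaf_mid (a point): bystander: a small tin loaf, about 133 (x) x 77 (y) x 80 mm; this point is its centre, 40 mm up
- cup_mid (a point): bystander: a small white coffee cup with a handle, 64 mm diameter, 60 mm high; this point is about its centre, 30 mm up

How it is judged:
By the outcome, as a careful person would: the job done as asked, in the order asked, and still so for the second after the job is handed in, with the robot touching nothing.
It also fails if it takes over 72 s, if anything falls off the work surface, if the arm or the gripper's body presses on something with over 40 N, if the wrist force passes 120 N, or if a joint passes its speed limit or range.

ROBOT

A 6-joint arm with a two-finger parallel gripper is mounted at the origin on the work surface. World frame = base frame: x ahead of the robot, y to its left, z up, the work surface at z = 0. Lengths are in m, angles in rad, forces in N, time in s.
With the tool pointing down it reaches from about 0.4 to 0.825 m from the base axis. Payload 7 kg.
Tool frame: the origin (TCP) lies on the centre line of the jaws, within the pads' length; the fingertips stand 19 mm ahead of it and the grasp point (between the pads) is the TCP (arm.tip_reach is the z of the fingertips in the tool frame, in m); z points along the fingers, y is the direction in which the jaws open and shut (so a half turn about z gives the same grasp; the last joint's range is limited). The gripper opens to 88 mm and grips with 3 to 60 N. Pads are 19 mm wide; open, the fingers measure 130 mm over their backs; the gripper's body (78 mm by 193 mm) begins 47 mm behind the grasp point.
Start: joints at [0.288, 0.359, 0.012, 0, -1.224, -0.288], TCP at [0.675, -0, 0.246] pointing down, gripper open.
Joint ranges: [-3.07, 3.07], [-1.43, 2.12], [-1.02, 1.25], [-3.03, 1.67], [-3.05, -0], [-3.03, 3.03]. Speed limits (rad/s): [2.39, 2.39, 3.01, 3.14, 3.14, 3.14].

INTERFACE

Orientations are given as a unit quaternion [w, x, y, z].
In Python, from cell import arm, eyes, spotter gives the robot as it stands.
- The arm moves only by the tool play_rows, never from a script. Its argument "commands" is text: rows parted by semicolons, each of 7 numbers parted by spaces: the turn, a rotation vector about the tool's x, y, z in degrees, then the shift along the tool's x, y, z in units of 50 mm (1.0 is 50 mm), then the finger opening in mm, from 0 to 87.6. In form: ax ay az dx dy dz jaw; .... A call has 1 to 10 rows; each row shifts and turns the pose as measured when the row begins, along the tool's axes as they then stand; what a row does not reach is not made up. A row lasts 1/8 s, in which the tool goes at most 62.5 mm and 10.7 degrees, less where a joint would pass 70% of its speed; a pose out of reach is approached as far as the arm can. A call is refused whole if a number of a shift passes 1 or a number of a turn 10.7, either way. A call with a gripper value outside its range is refused whole. The fingers move at their own pace and stop on an object; "newtons" is the grip in N (left out, the last holds). Time passes only in rows, so rows that do not move let the fingers close. It gives the time, the measured TCP pose, the force and the opening at its end, in the units of the state.
- arm.observe(): the state, without advancing time (a new reading comes with each control period).
- eyes.capture(name): name is "scene" or "side" or "wrist"; returns (picture, depth): 400x640x3 uint8, red, green, blue; 400x640 float32, m along the optical axis (not along the pixel's ray), 0 where there is no reading.
- eyes.get_calibration(name): a dict with "mtx" (3x3 intrinsics, pixels), "world_from_camera" (4x4, takes a point from camera to world coordinates); the wrist camera has in their place "hand_eye" (4x4, takes a point from camera to tool coordinates, whose origin is the TCP and whose axes are the flange's). Camera axes: x right, y down, z forward; pixel columns grow to the right and rows downward; lengths in m; the calibration is good to about 2 mm. A picture is of the moment at which its call begins: read the wrist's pose just before it. get_calibration takes no time and is no camera call.
- arm.hand_in(): hands the job in, once; it reports no verdict.
Trained networks look in the newest picture that a camera, given by its name, has taken for a name from the list of things; names that differ only in an ending like _2 or _b are one class to them, and where a whole thing is asked for, a point or a joint stands for the part that bears it (a point fixed in the world has none). Each returns a list of dicts, best first, with "p" (0 to 1); they miss things now and then, are a little off and sometimes report something else, mostly with a low value. They report only what shows in the picture. A call takes as long as a camera call.
- spotter.find_in(target, camera): "position" ([x, y, z] in m, in world coordinates, good to about 4 mm: the middle of the surface that is visible of it).
The state is a dict: "time_s": time; "q": joint angles; "joint_vel": joint speeds; "effort": joint torques, N m; "tcp_pos": TCP position; "tool_rot": TCP orientation; "wrist_force": force on the tool from outside, world axes, zero at the start; "moment": the same for the moment, N m; "grip_width": opening from 0.0 (shut) to 1.0 (fully open).
Only numpy, scipy, OpenCV 4.12 (cv2) and the standard library are available. Lean on these libraries where they do the work, as an engineer would, in place of code of your own. Each camera call takes 0.05 s, during which the arm holds its last target. There are 200 camera calls.

## Working session

There is one attempt and no reset: what is moved stays moved. The work goes in short steps, Python scripts to look and compute and a tool call to move; the robot and the scene stay as the last step left them, time stands still between calls to the robot, and variables do not carry over. Pictures are saved under pics/ and viewed, about 8 in all and at most 12, crops included, and the job is handed in when it is done.

Besides the shell and the picture viewer there is one more tool, called after "Request:" as a command line: name --argument value ..., lists and objects as JSON in quotes. play_rows: Moves the arm, as the interface text tells. Its arguments: {"type":"object","properties":{"commands":{"type":"string"},"newtons":{"type":"number"}},"required":["commands"]}

```bash
ls; mkdir -p pics; cat > h.py <<'E'
import numpy as np, cv2
from scipy.spatial.transform import Rotation as R
from cell import arm, eyes, spotter
def T_tool():
    s=arm.observe(); q=s['tool_rot']; T=np.eye(4)
    T[:3,:3]=R.from_quat([q[1],q[2],q[3],q[0]]).as_matrix(); T[:3,3]=s['tcp_pos']; return T
def cap(name):
    c=eyes.get_calibration(name); W=c['world_from_camera'] if name!='wrist' else T_tool()@np.array(c['hand_eye'])
    im,d=eyes.capture(name); return im,d,np.array(c['mtx']),np.array(W)
def cloud(d,K,W):
    v,u=np.mgrid[:d.shape[0],:d.shape[1]]
    P=np.stack([(u-K[0,2])/K[0,0]*d,(v-K[1,2])/K[1,1]*d,d,np.ones_like(d)],-1)@W.T
    P=P[...,:3]; P[d==0]=np.nan; return P
E
python3 - <<'E'
from h import *
print(arm.observe(), arm.tip_reach)
ims=[]
for n in ['scene','side','wrist']:
    im,d,K,W=cap(n); np.savez(f'/tmp/{n}.npz',im=im,d=d,K=K,W=W); cv2.imwrite(f'pics/{n}0.png',im[...,::-1])
    print(n,W.round(3).tolist(),K.round(1).tolist())
    for t in (['carrier','board','jar0','jar0_mid','big_jar_mid','mini_loaf_mid','cup_mid','pin0_tip','board_grip','pocket0'] if n!='wrist' else []):
        print(t,[(np.round(r['position'],3).tolist(),round(r['p'],2)) for r in spotter.find_in(t,n)[:5]])
E
```

```text
pics
{'time_s': 0.0, 'q': array([ 2.88096362e-01,  3.59366729e-01,  1.10253672e-02, -3.76078587e-04,
       -1.22411506e+00, -2.88097124e-01]), 'joint_vel': array([-3.23672346e-04, -2.36760982e-03,  6.82933419e-06,  8.43598917e-04,
        2.12562512e-03, -6.01328658e-04]), 'effort': array([-8.00930356e-04, -5.82726967e+01,  2.93058443e+01,  6.99745238e+00,
        6.93249181e-03, -2.06530804e-04]), 'tcp_pos': array([ 6.74513692e-01, -2.61406593e-05,  2.44616462e-01]), 'tool_rot': array([-6.45163231e-04, -7.07060974e-01,  7.07152076e-01,  5.51362413e-04]), 'wrist_force': array([ 0.63566453, -1.47178607, -0.70738919]), 'moment': array([-0.00695491,  0.01730518, -0.00813952]), 'grip_width': 0.9985386189889714} 0.019
scene [[0.856, 0.43, -0.287, 0.884], [0.517, -0.717, 0.467, -0.607], [-0.006, -0.548, -0.836, 1.068], [0.0, 0.0, 0.0, 1.0]] [[469.1, 0.0, 320.1], [0.0, 469.1, 199.1], [0.0, 0.0, 1.0]]
carrier [([0.635, -0.052, 0.022], 0.62)]
board [([0.436, -0.245, 0.009], 0.7)]
jar0 [([0.422, 0.139, 0.048], 0.56), ([0.449, 0.282, 0.056], 0.52)]
jar0_mid []
big_jar_mid [([0.623, -0.425, 0.0
[... 506 characters left out ...]
[([0.419, -0.263, 0.012], 0.73), ([0.62, -0.058, 0.018], 0.68)]
board [([0.418, -0.264, 0.011], 0.88)]
jar0 [([0.41, 0.141, 0.038], 0.78), ([0.564, 0.347, 0.04], 0.62), ([0.441, 0.274, 0.038], 0.61)]
jar0_mid [([0.57, 0.35, 0.037], 0.51)]
big_jar_mid [([0.59, 0.181, 0.066], 0.62), ([0.442, 0.273, 0.04], 0.42)]
mini_loaf_mid [([0.597, -0.439, 0.073], 0.61)]
cup_mid [([0.436, -0.02, 0.04], 0.74)]
pin0_tip []
board_grip [([0.424, -0.263, 0.017], 0.67)]
pocket0 [([0.627, -0.058, 0.023], 0.83), ([0.586, 0.182, 0.064], 0.63)]
wrist [[-1.0, -0.0, -0.0, 0.675], [-0.0, 0.961, 0.276, -0.075], [0.0, 0.276, -0.961, 0.385], [0.0, 0.0, 0.0, 1.0]] [[301.2, 0.0, 318.6], [0.0, 301.2, 201.1], [0.0, 0.0, 1.0]]
```

```bash
python3 - <<'E'
from h import *
a=[np.load(f'/tmp/{n}.npz') for n in ['scene','side']]
cv2.imwrite('pics/both.png',cv2.resize(np.vstack([x['im'] for x in a]),(480*1,600))[...,::-1])
# top-down height map fusing both cams, 1mm grid
P=[cloud(x['d'],x['K'],x['W']).reshape(-1,3) for x in a]
g=[]
for p in P:
    H=np.zeros((1000,500)); 
    p=p[np.isfinite(p).all(1)]
    i=((p[:,0]-.35)*1000).astype(int); j=((p[:,1]+.55)*1000).astype(int)
    m=(i>=0)&(i<500)&(j>=0)&(j<1000)&(p[:,2]<.13)
    np.maximum.at(H,(j[m],i[m]),p[m,2]); g.append(H)
vis=[cv2.applyColorMap(np.clip(cv2.dilate(h,np.ones((3,3)))*2500,0,255).astype(np.uint8),cv2.COLORMAP_JET) for h in g]
v=np.hstack(vis).transpose(1,0,2); v=np.vstack([x.transpose(1,0,2) for x in vis])
cv2.imwrite('pics/hm.png',cv2.resize(v,(600,600)))
E
```

```text
(no output)
```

View pics/both.png

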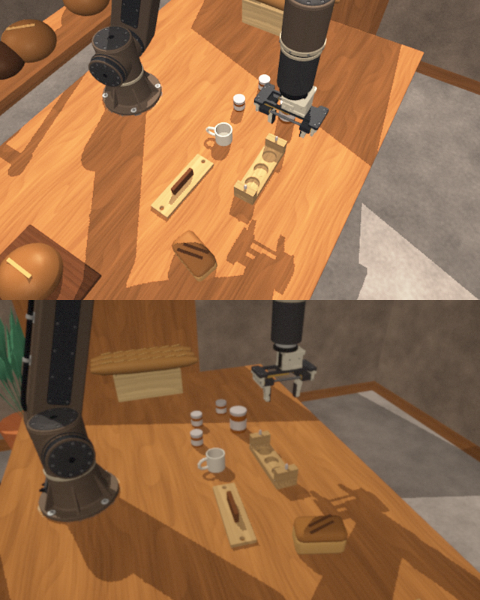

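View pics/hm.png

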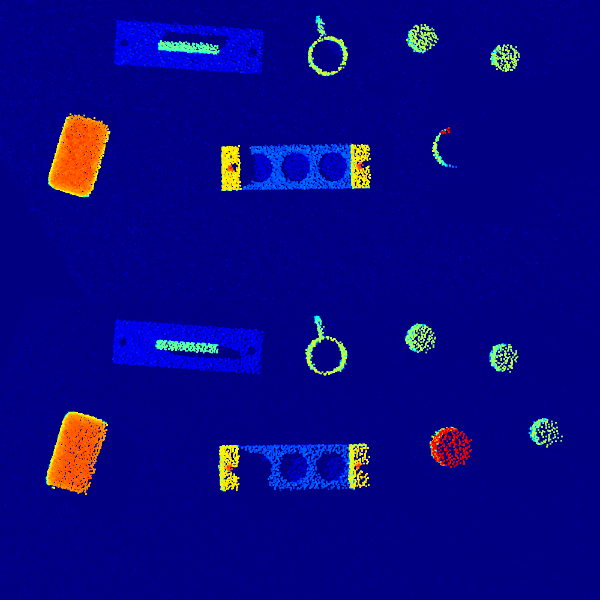

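The views show three small jars at upper left of the carrier. The big jar is near (238,418) in the side view, the cup is in front, the board is nearest the robot, and the loaf is farther right. The height map separates everything cleanly, so I'll fit the shapes next.

```bash
cat > fit.py <<'E'
from h import *
def circ(p,r):
    from scipy.optimize import least_squares
    c0=p.mean(0); # disc: centre minimising area outside radius -> minEnclosing on trimmed pts
    d=lambda c: np.hypot(*(p-c).T)
    s=least_squares(lambda c: np.maximum(d(c)-r,0),c0); return s.x
def rect(p):
    (c,(w,h),a)=cv2.minAreaRect((p*1000).astype(np.float32)); 
    if w>h: a-=90; w,h=h,w
    return np.array(c)/1000,w,h,a   # a: deg, long side = y at a=0
E
python3 - <<'E'
from fit import *
for n in ['scene','side']:
    x=np.load(f'/tmp/{n}.npz'); P=cloud(x['d'],x['K'],x['W']).reshape(-1,3); P=P[np.isfinite(P).all(1)]
    def near(c,r,lo,hi): return P[(np.hypot(*(P[:,:2]-c).T)<r)&(P[:,2]>lo)&(P[:,2]<hi)]
    print(n,'table',np.median(near((.5,-.1),.05,-.02,.02)[:,2]))
    for c in [(.413,.15),(.447,.29),(.57,.36)]:
        q=near(c,.05,.05,.07); 
        if len(q)<20: print(c,len(q)); continue
        print('jar',len(q),circ(q[:,:2],.023).round(4),'z',np.median(q[:,2]).round(4), q[:,:2].min(0).round(3),q[:,:2].max(0).round(3))
    q=near((.627,-.058),.16,.016,.07); print('carrier',rect(q[:,:2]))
    q=near((.627,-.058),.16,.06,.07); print('cheeks',rect(q[:,:2]),np.median(q[:,2]))
    q=near((.627,-.058),.16,.073,.09)
    for s in(-1,1):
        k=q[(q[:,1]+.058)*s>0]; print('pin',len(k),k.mean(0).round(4) if len(k) else '',k[:,2].max() if len(k) else '')
    q=near((.425,-.235),.16,.007,.017); print('board',rect(q[:,:2]),np.median(q[:,2]))
    q=near((.425,-.235),.16,.04,.06); print('rib',rect(q[:,:2]),np.median(q[:,2]))
E
```

```text
scene table -0.0003528989627343826
jar 160 [0.4142 0.1537] z 0.0549 [0.391 0.129] [0.437 0.179]
jar 147 [0.4459 0.2922] z 0.0549 [0.425 0.268] [0.469 0.316]
(0.57, 0.36) 0
carrier (array([ 0.5692135 , -0.05776195]), 191.8035888671875, 246.51657104492188, 0.871613085269928)
cheeks (array([ 0.56896899, -0.05762049]), 191.22817993164062, 246.1189727783203, 0.936064600944519) 0.06491302619861761
pin 14 [ 0.6311 -0.1661  0.0799] 0.08713346041906156
pin 17 [0.6272 0.0488 0.0788] 0.08579394446417499
board (array([ 0.38359869, -0.23155298]), 163.2490692138672, 245.51568603515625, -3.7112579345703125) 0.011334545990838052
rib (array([ 0.42840668, -0.23564915]), 16.226804733276367, 100.18197631835938, -4.349273681640625) 0.046892427145055704
side table -0.0005566820386574411
jar 132 [0.4148 0.1511] z 0.055 [0.391 0.126] [0.437 0.176]
jar 104 [0.4464 0.2896] z 0.0547 [0.424 0.269] [0.469 0.313]
jar 91 [0.5708 0.3606] z 0.0546 [0.548 0.334] [0.594 0.387]
carrier (array([ 0.62932935, -0.0598128 ]), 74.96576690673828, 251.46115112304688, 0.5963631272315979)
cheeks (array([ 0.62907031, -0.05866485]), 73.66316986083984, 249.22866821289062, 0.7207944393157959) 0.06515039999995931
pin 22 [ 0.6296 -0.1684  0.078 ] 0.08497998938534923
pin 14 [0.6263 0.047  0.0781] 0.0841882280553582
board (array([ 0.42848657, -0.23576093]), 72.60025787353516, 248.86032104492188, -4.126922607421875) 0.011455365266733075
rib (array([ 0.42801358, -0.23833647]), 14.298934936523438, 102.37908172607422, -4.06610107421875) 0.046899756755292676
```

```bash
python3 - <<'E'
from fit import *
x=np.load('/tmp/wrist.npz'); P=cloud(x['d'],x['K'],x['W']).reshape(-1,3); P=P[np.isfinite(P).all(1)]
print(P.min(0),P.max(0))
def near(c,r,lo,hi): return P[(np.hypot(*(P[:,:2]-c).T)<r)&(P[:,2]>lo)&(P[:,2]<hi)]
q=near((.629,-.059),.155,.06,.07); print('cheeks',rect(q[:,:2]),np.median(q[:,2]))
q=near((.629,-.059),.155,.018,.026); print('base',rect(q[:,:2]),np.median(q[:,2]))
q=near((.629,-.059),.16,.078,.09)
for s in(-1,1):
    k=q[(q[:,1]+.058)*s>0]; print('pin',len(k),k.mean(0).round(4) if len(k) else '')
for i in (-.062,0,.062):
    c=np.array((.629-i*.0145,-.059+i)); q=near(c,.022,0,.03); print(i,np.median(q[:,2]))
    q=near(c,.027,.003,.012); print('pocket',circ(q[:,:2],.025),len(q),q[:,:2].min(0),q[:,:2].max(0),np.median(q[:,2]))
E
```

```text
[ 0.22916842 -0.43831733 -0.75821429] [1.98462531 0.45513683 0.34425047]
cheeks (array([ 0.62844031, -0.05560325]), 71.63192749023438, 243.9113006591797, 0.8110923767089844) 0.06634287351694002
base (array([ 0.62873437, -0.06964417]), 72.23622131347656, 216.50360107421875, 0.901242196559906) 0.022390207110193905
pin 114 [ 0.6307 -0.1631  0.0822]
pin 64 [0.6274 0.0506 0.082 ]
-0.062 0.008530388142388767
pocket [ 0.62885194 -0.11905774] 1543 [ 0.60453979 -0.14301944] [ 0.65311425 -0.09468008] 0.008514371285817945
0 0.008413705143962114
pocket [ 0.62833936 -0.05588855] 1314 [ 0.60359352 -0.08002585] [ 0.65185888 -0.03235315] 0.008411485357097542
0.062 0.008410516825861192
pocket [0.627356   0.00642509] 1096 [ 0.60260575 -0.01643281] [0.65073668 0.02954458] 0.008410941042666237
```

View pics/wrist0.png

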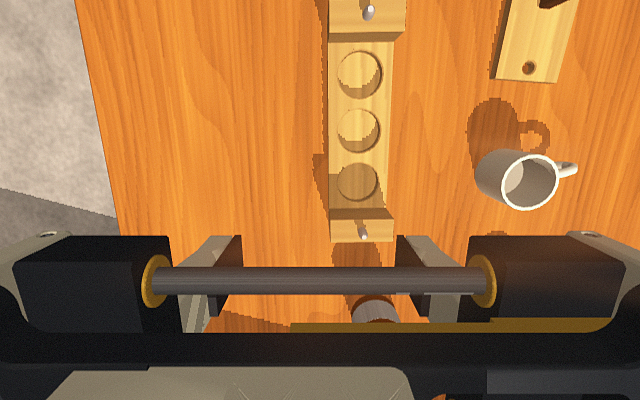

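Request:
play_rows --commands "0 0 0 -0.58 0.65 0 87; 0 0 0 -0.58 0.65 0 87; 0 0 0 -0.58 0.65 0 87; 0 0 0 -0.58 0.65 0 87; 0 0 0 -0.58 0.65 0 87; 0 0 0 -0.58 0.65 0 87; 0 0 0 -0.58 0.65 0 87; 0 0 0 -0.58 0.65 0 87; 0 0 0 0 0 0 87; 0 0 0 0 0 0 87" --newtons 12

```text
time_s: 2.4
tcp_pos: [0.4081, 0.2385, 0.2459]
tool_rot: [0.002, -0.707, 0.707, 0.0]
wrist_force: [0.1, 0.1, -0.2]
grip_width: 0.994
```

```bash
cat > look.py <<'E'
from fit import *
def wl():
    im,d,K,W=cap('wrist'); P=cloud(d,K,W).reshape(-1,3); return im,P[np.isfinite(P).all(1)]
def to(x,y,z,yaw=None):
    T=T_tool(); d=T[:3,:3].T@(np.array([x,y,z])-T[:3,3])/.05
    print('shift units',d.round(2)); 
    if yaw is not None:
        a=np.radians(yaw); Rt=np.array([[np.sin(a),-np.cos(a),0],[-np.cos(a),-np.sin(a),0],[0,0,-1.]])
        print('turn',np.degrees(R.from_matrix(T[:3,:3].T@Rt).as_rotvec()).round(2))
    print('tcp',T[:3,3].round(4),'f',arm.observe()['wrist_force'].round(1),'grip',round(arm.observe()['grip_width']*87.6,1),'t',arm.observe()['time_s'])
E
python3 - <<'E'
from look import *
im,P=wl(); cv2.imwrite('pics/w1.png',im[...,::-1])
for c in [(.4145,.1525),(.446,.291)]:
    q=P[(np.hypot(*(P[:,:2]-c).T)<.045)&(P[:,2]>.05)&(P[:,2]<.062)]
    if len(q)>20: print(circ(q[:,:2],.023).round(4),len(q),q[:,:2].min(0),q[:,:2].max(0),np.median(q[:,2]))
to(.4145,.1525,.12,0)
E
```

```text
[0.4132 0.1556] 1558 [0.3907352  0.13317893] [0.43575785 0.17812554] 0.05641275042218427
[0.4458 0.2952] 1145 [0.42365166 0.27221674] [0.46840727 0.31778422] 0.05624269766059897
shift units [ 1.72 -0.12  2.51]
turn [-0.12  0.15 -0.06]
tcp [0.4083 0.2383 0.2458] f [ 0.1 -0.1 -0. ] grip 87.1 t 2.45
```

Request:
play_rows --commands "0 0 0 0.5 -0.03 0.5 87; 0 0 0 0.5 -0.03 0.6 87; 0 0 0 0.4 -0.03 0.6 87; 0 0 0 0.2 0 0.4 87; 0 0 0 0 0 0 87; 0 0 0 0 0 0 87"

```text
time_s: 3.2
tcp_pos: [0.4172, 0.1533, 0.1385]
tool_rot: [0.002, -0.704, 0.71, -0.0]
wrist_force: [0.2, 0.0, 0.0]
grip_width: 0.989
```

```bash
python3 -c "
from look import *
to(.4135,.1545,.037,0)"
```

```text
shift units [-0.02  0.08  2.03]
turn [-0.19  0.16 -0.53]
tcp [0.4172 0.1533 0.1385] f [0.2 0.  0. ] grip 86.6 t 3.2
```

Request:
play_rows --commands "0 0 -0.5 -0.02 0.08 0.4 87; 0 0 0 0 0 0.5 87; 0 0 0 0 0 0.5 87; 0 0 0 0 0 0.4 87; 0 0 0 0 0 0.15 87; 0 0 0 0 0 0 87;0 0 0 0 0 0 87"

```text
time_s: 4.08
tcp_pos: [0.4202, 0.1614, 0.0455]
tool_rot: [-0.009, 0.708, -0.706, 0.001]
wrist_force: [0.2, -0.3, -0.9]
grip_width: 0.992
```

```bash
python3 -c "
from look import *
to(.4135,.1545,.037,0)"
```

```text
shift units [0.14 0.14 0.17]
turn [-0.83  0.68  0.12]
tcp [0.4202 0.1614 0.0455] f [ 0.2 -0.3 -0.9] grip 86.9 t 4.075
```

Request:
play_rows --commands "-0.8 0.7 0.1 0.14 0.14 0.08 87; 0 0 0 0 0 0 87; 0 0 0 0 0 0 87"

```text
time_s: 4.45
tcp_pos: [0.4133, 0.1545, 0.0424]
tool_rot: [-0.001, 0.707, -0.707, 0.0]
wrist_force: [1.4, 0.4, 0.1]
grip_width: 0.99
```

```bash
python3 -c "
from look import *
to(.4135,.1545,.037,0)"
```

```text
shift units [ 0.   -0.    0.11]
turn [-0.08  0.04  0.02]
tcp [0.4133 0.1545 0.0424] f [1.4 0.4 0.1] grip 86.8 t 4.45
```

Request:
play_rows --commands "0 0 0 0 0 0.1 87; 0 0 0 0 0 0 60; 0 0 0 0 0 0 50; 0 0 0 0 0 0 40; 0 0 0 0 0 0 40; 0 0 0 0 0 0 40; 0 0 0 0 0 0 40; 0 0 0 0 0 0 40" --newtons 15

```text
time_s: 5.45
tcp_pos: [0.4134, 0.1546, 0.0371]
tool_rot: [-0.001, 0.707, -0.707, 0.0]
wrist_force: [-0.0, -0.5, 0.2]
grip_width: 0.522
```

```bash
python3 -c "
from look import *
to(.629,-.1194,.17,0.87)"
```

```text
shift units [ 5.48 -4.31 -2.66]
turn [-0.09  0.05 -0.85]
tcp [0.4134 0.1546 0.0371] f [-0.  -0.5  0.2] grip 45.7 t 5.45
```

Request:
play_rows --commands "0 0 0 0 0 -0.3 40; 0 0 0 0 0 -0.7 40; 0 0 0 0 0 -0.9 40; 0 0 -0.9 0.5 -0.4 -0.7 40; 0 0 0 0.75 -0.6 0 40; 0 0 0 0.75 -0.6 0 40; 0 0 0 0.75 -0.6 0 40; 0 0 0 0.75 -0.6 0 40; 0 0 0 0.75 -0.6 0 40; 0 0 0 0.6 -0.5 0 40"

```text
time_s: 6.7
tcp_pos: [0.6165, -0.0909, 0.1718]
tool_rot: [-0.001, 0.715, -0.699, 0.0]
wrist_force: [0.7, 0.4, -1.2]
grip_width: 0.521
```

Request:
play_rows --commands "0 0 0 0.3 -0.2 0 40; 0 0 0 0 0 0 40; 0 0 0 0 0 0 40"

```text
time_s: 7.08
tcp_pos: [0.6266, -0.1077, 0.1697]
tool_rot: [0.0, 0.714, -0.7, -0.001]
wrist_force: [0.1, 0.6, -0.9]
grip_width: 0.523
```

```bash
python3 -c "
from look import *
to(.629,-.1194,.13,0.87)"
```

```text
shift units [ 0.23 -0.04  0.79]
turn [0.08 0.05 0.2 ]
tcp [ 0.6266 -0.1077  0.1697] f [ 0.1  0.6 -0.9] grip 45.8 t 7.075
```

Request:
play_rows --commands "0 0 0.2 0.23 -0.04 0.3 40; 0 0 0 0 0 0.4 40; 0 0 0 0 0 0.4 40; 0 0 0 0 0 0.4 40; 0 0 0 0 0 0 40; 0 0 0 0 0 0 40"

```text
time_s: 7.82
tcp_pos: [0.6265, -0.1177, 0.0909]
tool_rot: [0.0, 0.714, -0.7, -0.001]
wrist_force: [0.6, -0.7, -1.3]
grip_width: 0.52
```

```bash
python3 -c "
from look import *
to(.629,-.1194,.065,0.87)
im,P=wl(); cv2.imwrite('pics/w2.png',im[...,::-1])
im,d,K,W=cap('side'); cv2.imwrite('pics/s2.png',cv2.resize(im[160:300,300:440],None,fx=4,fy=4)[...,::-1])
"
```

```text
shift units [ 0.04 -0.05  0.52]
turn [0.1  0.08 0.23]
tcp [ 0.6265 -0.1177  0.0909] f [ 0.6 -0.7 -1.3] grip 45.6 t 7.825
```

View pics/w2.png

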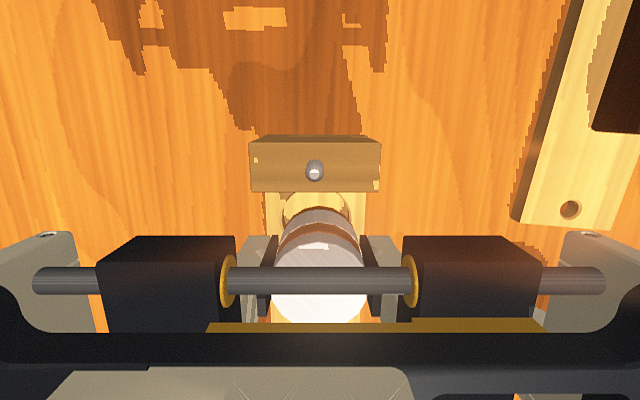

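The jar is held squarely and sits over the pocket, whose far rim shows at (315,205). The pin is at (315,170).

Request:
play_rows --commands "0 0 0.2 0.04 -0.05 0.2 40; 0 0 0 0 0 0.3 40; 0 0 0 0 0 0 40; 0 0 0 0 0 0 40"

```text
time_s: 8.43
tcp_pos: [0.6297, -0.1197, 0.0652]
tool_rot: [-0.001, 0.712, -0.702, -0.001]
wrist_force: [-0.2, -0.1, -0.8]
grip_width: 0.521
```

```bash
python3 -c "
from look import *
to(.629,-.1194,.045,0.87)
"
```

```text
shift units [-0.01  0.01  0.4 ]
turn [-0.01  0.1   0.01]
tcp [ 0.6297 -0.1197  0.0652] f [-0.2 -0.1 -0.8] grip 45.7 t 8.425
```

Request:
play_rows --commands "0 0 0 0 0.01 0.1 40; 0 0 0 0 0 0.1 40; 0 0 0 0 0 0.08 40; 0 0 0 0 0 0.06 40; 0 0 0 0 0 0.04 40; 0 0 0 0 0 0 40"

```text
time_s: 9.18
tcp_pos: [0.6296, -0.1196, 0.0453]
tool_rot: [-0.001, 0.713, -0.702, -0.0]
wrist_force: [0.2, -1.0, -0.4]
grip_width: 0.523
```

```bash
python3 -c "
from look import *
to(.629,-.1194,.045,0.87)
"
```

```text
shift units [-0.    0.01  0.01]
turn [-0.05  0.1   0.02]
tcp [ 0.6296 -0.1196  0.0453] f [ 0.2 -1.  -0.4] grip 45.8 t 9.175
```

Request:
play_rows --commands "0 0 0 0 0 0.02 40; 0 0 0 0 0 0 40"

```text
time_s: 9.43
tcp_pos: [0.6298, -0.1196, 0.0455]
tool_rot: [-0.001, 0.713, -0.701, 0.0]
wrist_force: [-0.2, 0.2, -1.4]
grip_width: 0.523
```

Request:
play_rows --commands "0 0 0 0 0 0.03 40; 0 0 0 0 0 0.02 40; 0 0 0 0 0 0 40"

```text
time_s: 9.8
tcp_pos: [0.6301, -0.1195, 0.0453]
tool_rot: [-0.001, 0.713, -0.701, 0.001]
wrist_force: [-0.2, -0.0, -1.1]
grip_width: 0.523
```

Request:
play_rows --commands "0 0 0 0 0 0 55; 0 0 0 0 0 0 70; 0 0 0 0 0 0 80; 0 0 0 0 0 -0.3 80; 0 0 0 0 0 -0.6 80; 0 0 0 0 0 -0.8 87; 0 0 0 0 0 -0.8 87; 0 0 0 -0.8 0.4 -0.2 87; 0 0 0 -0.8 0.4 0 87; 0 0 0 -0.4 0.2 0 87"

```text
time_s: 11.05
tcp_pos: [0.5787, -0.0199, 0.1911]
tool_rot: [-0.004, 0.712, -0.702, 0.003]
wrist_force: [0.6, 0.5, -1.1]
grip_width: 0.99
```

```bash
python3 -c "
from look import *
im,P=wl(); 
q=P[(np.hypot(*(P[:,:2]-(.629,-.118)).T)<.035)&(P[:,2]>.052)&(P[:,1]>-.1485)&(P[:,2]<.08)]
print(circ(q[:,:2],.023),len(q),q[:,:2].min(0),q[:,:2].max(0),np.percentile(q[:,2],[5,25,50,75,95]))
cv2.imwrite('pics/w3.png',im[...,::-1])
to(.446,.294,.16,0)
"
```

```text
[ 0.63053357 -0.11834759] 2569 [ 0.60777741 -0.14087345] [ 0.65279042 -0.09572928] [0.0628664  0.06381706 0.06437361 0.0648805  0.06561131]
shift units [-6.29  2.56  0.62]
turn [-0.51  0.11  0.82]
tcp [ 0.5781 -0.0186  0.1914] f [-0.9  1.1 -1.2] grip 87.0 t 11.1
```

View pics/w3.png

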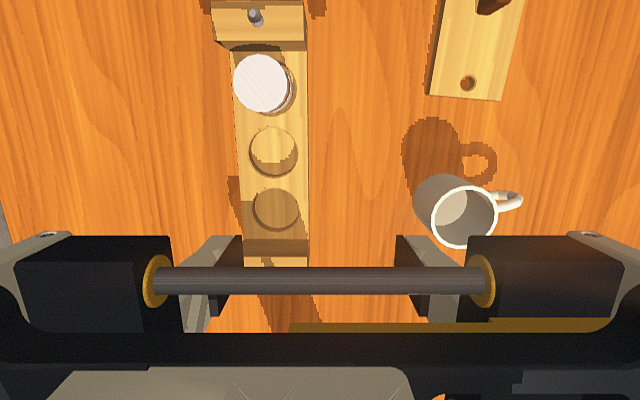

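Jar 0 is home at (262,83): its lid measures 64.4 mm and it is level. Next is jar 1.

Request:
play_rows --commands "0 0 0.8 -0.8 0.33 0 87; 0 0 0 -0.9 0.37 0 87; 0 0 0 -0.9 0.37 0 87; 0 0 0 -0.9 0.37 0 87; 0 0 0 -0.9 0.37 0 87; 0 0 0 -0.9 0.37 0 87; 0 0 0 -0.7 0.27 0.2 87; 0 0 0 -0.2 0.1 0.3 87; 0 0 0 0 0 0 87; 0 0 0 0 0 0 87"

```text
time_s: 12.35
tcp_pos: [0.4487, 0.3009, 0.1761]
tool_rot: [-0.01, 0.707, -0.707, 0.004]
wrist_force: [0.2, -0.7, -0.5]
grip_width: 0.997
```

```bash
python3 -c "
from look import *
to(.446,.294,.08,0)
"
```

```text
shift units [0.16 0.09 1.92]
turn [-1.16  0.52  0.07]
tcp [0.4487 0.3009 0.1761] f [ 0.2 -0.7 -0.5] grip 87.3 t 12.35
```

Request:
play_rows --commands "-1.2 0.5 0 0.14 0.05 0.4 87; 0 0 0 0 0 0.5 87; 0 0 0 0 0 0.5 87; 0 0 0 0 0 0.4 87; 0 0 0 0 0 0.1 87; 0 0 0 0 0 0 87; 0 0 0 0 0 0 87"

```text
time_s: 13.22
tcp_pos: [0.4485, 0.2872, 0.077]
tool_rot: [-0.002, -0.705, 0.71, 0.001]
wrist_force: [-0.5, -0.3, -0.8]
grip_width: 0.994
```

```bash
python3 -c "
from look import *
to(.446,.294,.037,0)
"
```

```text
shift units [-0.14  0.05  0.8 ]
turn [ 0.27 -0.07 -0.42]
tcp [0.4485 0.2872 0.077 ] f [-0.5 -0.3 -0.8] grip 87.1 t 13.225
```

Request:
play_rows --commands "0.3 0 -0.4 -0.14 0.05 0.3 87; 0 0 0 0 0 0.3 87; 0 0 0 0 0 0.1 87; 0 0 0 0 0 0 87; 0 0 0 0 0 0 87"

```text
time_s: 13.85
tcp_pos: [0.4474, 0.2954, 0.0434]
tool_rot: [0.002, -0.707, 0.707, -0.0]
wrist_force: [0.3, 0.2, 0.9]
grip_width: 0.991
```

```bash
python3 -c "
from look import *
to(.446,.294,.037,0)
"
```

```text
shift units [0.03 0.03 0.13]
turn [-0.2   0.14 -0.  ]
tcp [0.4474 0.2954 0.0434] f [0.3 0.2 0.9] grip 86.8 t 13.85
```

Correct and grip.

Request:
play_rows --commands "-0.2 0.1 0 0.03 0.03 0.12 87; 0 0 0 0 0 0 60; 0 0 0 0 0 0 50; 0 0 0 0 0 0 40; 0 0 0 0 0 0 40; 0 0 0 0 0 0 40; 0 0 0 0 0 -0.3 40; 0 0 0 0 0 -0.7 40; 0 0 0 0 0 -0.9 40; 0 0 0 0 0 -0.8 40" --newtons 15

```text
time_s: 15.1
tcp_pos: [0.4446, 0.2919, 0.176]
tool_rot: [-0.003, -0.707, 0.707, -0.0]
wrist_force: [1.0, 0.8, -0.9]
grip_width: 0.522
```

```bash
python3 -c "
from look import *
to(.629,-.0569,.15,0.87)
"
```

```text
shift units [ 6.97 -3.69  0.53]
turn [ 0.23 -0.24 -0.9 ]
tcp [0.4446 0.2919 0.176 ] f [ 1.   0.8 -0.9] grip 45.7 t 15.1
```

Request:
play_rows --commands "0.2 -0.2 -0.9 0.5 -0.26 0 40; 0 0 0 0.8 -0.42 0 40; 0 0 0 0.85 -0.45 0 40; 0 0 0 0.85 -0.45 0 40; 0 0 0 0.85 -0.45 0 40; 0 0 0 0.85 -0.45 0 40; 0 0 0 0.85 -0.45 0 40; 0 0 0 0.8 -0.42 0 40; 0 0 0 0.4 -0.2 0 40; 0 0 0 0 0 0 40"

```text
time_s: 16.35
tcp_pos: [0.6342, -0.0516, 0.1908]
tool_rot: [-0.008, 0.714, -0.7, 0.001]
wrist_force: [-0.6, 0.5, -1.7]
grip_width: 0.521
```

```bash
python3 -c "
from look import *
to(.629,-.0569,.12,0.87)
"
```

```text
shift units [0.12 0.12 1.41]
turn [-0.74  0.55  0.24]
tcp [ 0.6342 -0.0516  0.1908] f [-0.6  0.5 -1.7] grip 45.7 t 16.35
```

Request:
play_rows --commands "-0.7 0.5 0.2 0.12 0.12 0.4 40; 0 0 0 0 0 0.5 40; 0 0 0 0 0 0.5 40; 0 0 0 0 0 0.3 40; 0 0 0 0 0 0 40; 0 0 0 0 0 0 40"

```text
time_s: 17.1
tcp_pos: [0.6243, -0.055, 0.1016]
tool_rot: [0.001, 0.714, -0.7, -0.001]
wrist_force: [0.2, -0.7, -0.3]
grip_width: 0.519
```

```bash
python3 -c "
from look import *
to(.629,-.0569,.065,0.87)
"
```

```text
shift units [ 0.04 -0.1   0.73]
turn [ 0.19 -0.    0.2 ]
tcp [ 0.6243 -0.055   0.1016] f [ 0.2 -0.7 -0.3] grip 45.5 t 17.1
```

Request:
play_rows --commands "0.2 0 0.2 0.04 -0.1 0.2 40; 0 0 0 0 0 0.3 40; 0 0 0 0 0 0.2 40; 0 0 0 0 0 0 40; 0 0 0 0 0 0 40"

```text
time_s: 17.73
tcp_pos: [0.6305, -0.057, 0.0653]
tool_rot: [-0.001, 0.712, -0.702, 0.001]
wrist_force: [0.2, -0.0, -0.7]
grip_width: 0.524
```

```bash
python3 -c "
from look import *
to(.629,-.0569,.065,0.87)
"
```

```text
shift units [-0.    0.03  0.01]
turn [-0.13  0.01 -0.02]
tcp [ 0.6305 -0.057   0.0653] f [ 0.2 -0.  -0.7] grip 45.9 t 17.725
```

Request:
play_rows --commands "0 0 0 0 0.03 0.06 40; 0 0 0 0 0 0.1 40; 0 0 0 0 0 0.1 40; 0 0 0 0 0 0.06 40; 0 0 0 0 0 0.04 40; 0 0 0 0 0 0.03 40; 0 0 0 0 0 0.03 40"

```text
time_s: 18.6
tcp_pos: [0.6295, -0.057, 0.0457]
tool_rot: [-0.001, 0.713, -0.702, 0.001]
wrist_force: [-8.0, 2.5, 17.3]
grip_width: 0.522
```

Request:
play_rows --commands "0 0 0 0 0 0 55; 0 0 0 0 0 0 70; 0 0 0 0 0 0 80; 0 0 0 0 0 -0.3 80; 0 0 0 0 0 -0.6 80; 0 0 0 0 0 -0.8 87; 0 0 0 0 0 -0.8 87; 0 0 -0.9 -0.8 0.1 -0.6 87; 0 0 0 -0.9 0.1 0 87; 0 0 0 -0.9 0.1 0 87"

```text
time_s: 19.85
tcp_pos: [0.6115, 0.0727, 0.2131]
tool_rot: [-0.004, 0.717, -0.697, 0.003]
wrist_force: [1.1, 0.5, -1.1]
grip_width: 0.992
```

Request:
play_rows --commands "0 0 0 -0.9 0.12 0 87; 0 0 0 -0.9 0.12 0 87; 0 0 0 -0.9 0.12 0 87; 0 0 0 -0.9 0.12 0 87; 0 0 0 -0.9 0.12 0 87; 0 0 0 -0.9 0.1 0 87; 0 0 0 -0.8 0.1 0 87; 0 0 0 0 0 0 87; 0 0 0 0 0 0 87"

```text
time_s: 20.98
tcp_pos: [0.5601, 0.3942, 0.2244]
tool_rot: [-0.009, 0.718, -0.696, 0.005]
wrist_force: [-0.4, -0.4, -0.1]
grip_width: 0.991
```

```bash
python3 -c "
from look import *
im,P=wl(); cv2.imwrite('pics/w4.png',im[...,::-1])
q=P[(np.hypot(*(P[:,:2]-(.571,.362)).T)<.045)&(P[:,2]>.05)&(P[:,2]<.062)]
print(circ(q[:,:2],.023).round(4),len(q),q[:,:2].min(0),q[:,:2].max(0),np.median(q[:,2]))
to(.571,.363,.12,0)
"
```

```text
[0.5703 0.3635] 1549 [0.54781    0.34124931] [0.59205471 0.38647776] 0.05636518979743982
shift units [ 0.64 -0.16  2.09]
turn [-1.09  0.34  1.79]
tcp [0.5602 0.3941 0.2244] f [-0.3  0.8  0. ] grip 87.1 t 21.025
```

Request:
play_rows --commands "-1.1 0.3 1.8 0.4 -0.1 0.4 87; 0 0 0 0.2 -0.06 0.5 87; 0 0 0 0 0 0.5 87; 0 0 0 0 0 0.5 87; 0 0 0 0 0 0.2 87; 0 0 0 0 0 0 87; 0 0 0 0 0 0 87"

```text
time_s: 21.9
tcp_pos: [0.5717, 0.3528, 0.1158]
tool_rot: [-0.002, -0.702, 0.712, 0.001]
wrist_force: [0.8, -0.5, 0.5]
grip_width: 0.998
```

```bash
python3 -c "
from look import *
to(.570,.3625,.08,0)
"
```

```text
shift units [-0.19  0.03  0.72]
turn [ 0.23 -0.04 -0.84]
tcp [0.5717 0.3528 0.1158] f [ 0.8 -0.5  0.5] grip 87.4 t 21.9
```

Request:
play_rows --commands "0.2 0 -0.8 -0.19 0.03 0.3 87; 0 0 0 0 0 0.4 87; 0 0 0 0 0 0.4 87; 0 0 0 0 0 0.2 87; 0 0 0 0 0 0 87; 0 0 0 0 0 0 87"

```text
time_s: 22.65
tcp_pos: [0.571, 0.3668, 0.0503]
tool_rot: [-0.003, 0.709, -0.706, 0.0]
wrist_force: [0.4, 0.1, 0.1]
grip_width: 0.992
```

```bash
python3 -c "
from look import *
to(.570,.3625,.037,0)
"
```

```text
shift units [0.09 0.02 0.26]
turn [-0.24  0.21  0.24]
tcp [0.571  0.3668 0.0503] f [0.4 0.1 0.1] grip 86.9 t 22.65
```

Request:
play_rows --commands "-0.2 0.2 0.2 0.09 0.02 0.15 87; 0 0 0 0 0 0.1 87; 0 0 0 0 0 0 87; 0 0 0 0 0 0 60; 0 0 0 0 0 0 50; 0 0 0 0 0 0 40; 0 0 0 0 0 0 40; 0 0 0 0 0 0 40; 0 0 0 0 0 0 40" --newtons 15

```text
time_s: 23.78
tcp_pos: [0.5708, 0.3626, 0.0388]
tool_rot: [-0.002, 0.707, -0.707, 0.0]
wrist_force: [0.4, 0.5, -0.4]
grip_width: 0.519
```

```bash
python3 -c "
from look import *
to(.6285,.0052,.175,0.87)
"
```

```text
shift units [ 7.14 -1.16 -2.74]
turn [-0.15  0.12 -0.85]
tcp [0.5708 0.3626 0.0388] f [ 0.4  0.5 -0.4] grip 45.4 t 23.775
```

Request:
play_rows --commands "0 0 0 0 0 -0.3 40; 0 0 0 0 0 -0.7 40; 0 0 0 0 0 -0.9 40; 0 0 0 0 0 -0.8 40; 0 0 -0.9 0.4 -0.1 -0.2 40; 0 0 0 0.8 -0.13 0 40; 0 0 0 0.9 -0.15 0 40; 0 0 0 0.9 -0.15 0 40; 0 0 0 0.9 -0.15 0 40; 0 0 0 0.9 -0.15 0 40"

```text
time_s: 25.02
tcp_pos: [0.617, 0.1196, 0.1985]
tool_rot: [-0.005, 0.715, -0.699, 0.001]
wrist_force: [1.3, -0.3, -0.8]
grip_width: 0.525
```

Request:
play_rows --commands "0 0 0 0.9 -0.15 0 40; 0 0 0 0.7 -0.12 0 40; 0 0 0 0.3 -0.05 0 40; 0 0 0 0 0 0 40; 0 0 0 0 0 0 40"

```text
time_s: 25.65
tcp_pos: [0.6355, 0.0196, 0.2027]
tool_rot: [-0.007, 0.714, -0.7, 0.002]
wrist_force: [0.4, 0.8, -0.9]
grip_width: 0.525
```

```bash
python3 -c "
from look import *
to(.6285,.0052,.12,0.87)
"
```

```text
shift units [0.3  0.17 1.65]
turn [-0.78  0.39  0.25]
tcp [0.6355 0.0196 0.2027] f [ 0.4  0.8 -0.9] grip 46.0 t 25.65
```

Request:
play_rows --commands "-0.8 0.4 0.2 0.3 0.1 0.3 40; 0 0 0 0 0 0.5 40; 0 0 0 0 0 0.5 40; 0 0 0 0 0 0.4 40; 0 0 0 0 0 0 40; 0 0 0 0 0 0 40"

```text
time_s: 26.4
tcp_pos: [0.6279, 0.0053, 0.1114]
tool_rot: [0.003, 0.714, -0.7, -0.002]
wrist_force: [0.6, 0.6, -0.8]
grip_width: 0.523
```

```bash
python3 -c "
from look import *
to(.6285,.0052,.067,0.87)
"
```

```text
shift units [ 0.   -0.02  0.89]
turn [ 0.4  -0.12  0.31]
tcp [0.6279 0.0053 0.1114] f [ 0.6  0.6 -0.8] grip 45.8 t 26.4
```

Request:
play_rows --commands "0.4 0 0.3 0 -0.02 0.3 40; 0 0 0 0 0 0.3 40; 0 0 0 0 0 0.2 40; 0 0 0 0 0 0 40; 0 0 0 0 0 0 40"

```text
time_s: 27.02
tcp_pos: [0.6305, 0.0057, 0.0728]
tool_rot: [-0.001, 0.713, -0.701, 0.002]
wrist_force: [0.7, -0.1, -1.0]
grip_width: 0.521
```

```bash
python3 -c "
from look import *
to(.6285,.0052,.067,0.87)
"
```

```text
shift units [0.01 0.04 0.12]
turn [-0.23 -0.09  0.09]
tcp [0.6305 0.0057 0.0728] f [ 0.7 -0.1 -1. ] grip 45.6 t 27.025
```

Request:
play_rows --commands "-0.2 -0.1 0 0.01 0.04 0.08 40; 0 0 0 0 0 0.1 40; 0 0 0 0 0 0.1 40; 0 0 0 0 0 0.1 40; 0 0 0 0 0 0.07 40; 0 0 0 0 0 0.04 40; 0 0 0 0 0 0.03 40; 0 0 0 0 0 0.03 40"

```text
time_s: 28.02
tcp_pos: [0.6289, 0.0052, 0.0467]
tool_rot: [-0.001, 0.713, -0.701, 0.001]
wrist_force: [-7.7, 1.8, 16.0]
grip_width: 0.527
```

Request:
play_rows --commands "0 0 0 0 0 0 55; 0 0 0 0 0 0 70; 0 0 0 0 0 0 80; 0 0 0 0 0 -0.3 80; 0 0 0 0 0 -0.6 80; 0 0 0 0 0 -0.8 87; 0 0 0 0 0 -0.8 87; 0 0 0 -0.6 0 -0.6 87; 0 0 0 -0.4 0 -0.2 87; 0 0 0 0 0 0 87"

```text
time_s: 29.28
tcp_pos: [0.6282, 0.0562, 0.2223]
tool_rot: [-0.002, 0.713, -0.701, 0.002]
wrist_force: [-0.0, -0.2, 0.4]
grip_width: 0.992
```

```bash
python3 -c "
from look import *
im,P=wl(); cv2.imwrite('pics/w5.png',im[...,::-1])
for c in [(.63,-.1184),(.629,-.056),(.628,.0063)]:
  q=P[(np.hypot(*(P[:,:2]-c).T)<.028)&(P[:,2]>.05)&(P[:,2]<.075)]
  print(circ(q[:,:2],.023).round(4),len(q),q[:,:2].min(0).round(4),q[:,:2].max(0).round(4),np.percentile(q[:,2],[5,50,95]).round(4))
q=P[(np.hypot(*(P[:,:2]-(.629,-.057)).T)<.16)&(P[:,2]>.078)&(P[:,2]<.09)]
for s in(-1,1):
    k=q[(q[:,1]+.058)*s>0]; print('pin',len(k),k.mean(0).round(4),k.min(0),k.max(0))
to(.43,-.16,.22,-4.1)
"
```

```text
[ 0.6303 -0.1056] 1088 [ 0.6084 -0.114 ] [ 0.6523 -0.0953] [0.055  0.0643 0.0658]
[ 0.6299 -0.0556] 2084 [ 0.6074 -0.0783] [ 0.6524 -0.0327] [0.0631 0.0644 0.0657]
[0.6294 0.0061] 1732 [ 0.6065 -0.0163] [0.6515 0.0289] [0.0631 0.0643 0.0654]<string>:9: RuntimeWarning: Mean of empty slice.
  ret = um.true_divide(
Traceback (most recent call last):
ValueError: zero-size array to reduction operation minimum which has no identity
```

View pics/w5.png

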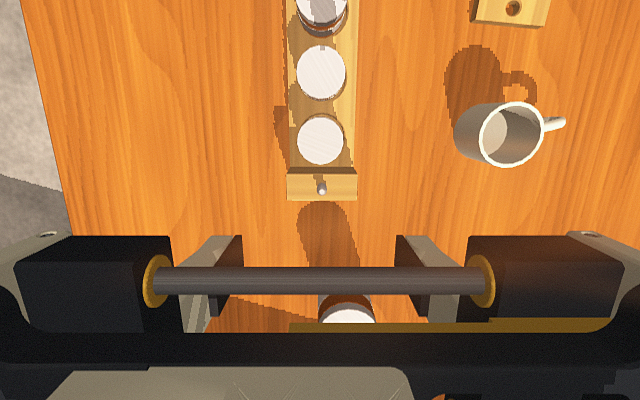

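All three jars are down: the visible lids measure 64.3–64.4 mm and are centred at (322,15), (320,72) and (320,138). Next is the board.

Request:
play_rows --commands "0 0 2.5 0.5 0.46 0 87; 0 0 2.5 0.63 0.6 0 87; 0 0 0 0.63 0.6 0 87; 0 0 0 0.63 0.6 0 87; 0 0 0 0.63 0.6 0 87; 0 0 0 0.63 0.6 0 87; 0 0 0 0.4 0.4 0 87; 0 0 0 0 0 0 87; 0 0 0 0 0 0 87"

```text
time_s: 30.45
tcp_pos: [0.4107, -0.1451, 0.2113]
tool_rot: [-0.007, -0.68, 0.734, 0.004]
wrist_force: [0.6, 0.3, 0.3]
grip_width: 0.99
```

```bash
python3 -c "
from look import *
im,P=wl(); cv2.imwrite('pics/w6.png',im[...,::-1])
N=lambda lo,hi,r=.16: P[(np.hypot(*(P[:,:2]-(.4285,-.236)).T)<r)&(P[:,2]>lo)&(P[:,2]<hi)]
q=N(.009,.016); print('board',rect(q[:,:2]),np.median(q[:,2]),len(q))
q=N(.040,.055,.1); print('rib',rect(q[:,:2]),np.median(q[:,2]),len(q))
to(.4284,-.237,.12,-4.1)
"
```

```text
board (array([ 0.42912488, -0.22174915]), 71.98795318603516, 218.78179931640625, -3.9688949584960938) 0.012448837988828676 12460
rib (array([ 0.42815024, -0.23425496]), 14.183865547180176, 98.76185607910156, -3.9981842041015625) 0.04817219383923982 1591
shift units [ 1.8  -0.52  1.82]
turn [ 0.89 -0.25 -0.25]
tcp [ 0.4108 -0.1449  0.2112] f [-0.8 -0.3 -0.2] grip 86.7 t 30.5
```

View pics/w6.png

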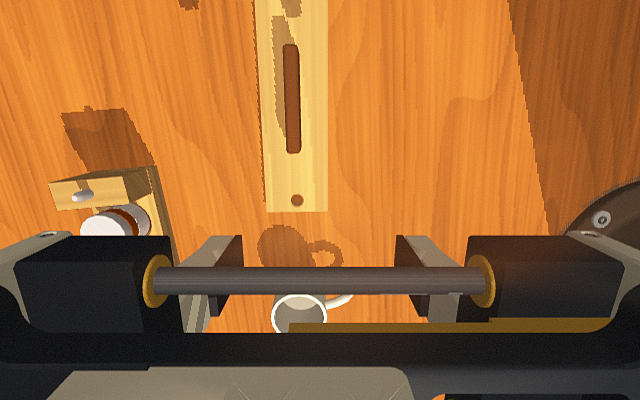

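Request:
play_rows --commands "0.9 -0.2 -0.2 0.5 -0.2 0.3 87; 0 0 0 0.6 -0.2 0.5 87; 0 0 0 0.5 -0.1 0.5 87; 0 0 0 0.2 0 0.4 87; 0 0 0 0 0 0 87; 0 0 0 0 0 0 87"

```text
time_s: 31.25
tcp_pos: [0.4342, -0.237, 0.1226]
tool_rot: [-0.001, -0.683, 0.73, 0.0]
wrist_force: [0.3, -0.7, 0.4]
grip_width: 0.993
```

```bash
python3 -c "
from look import *
to(.4284,-.2354,.07,-4)
"
```

```text
shift units [-0.02  0.12  1.05]
turn [ 0.05 -0.05  0.19]
tcp [ 0.4342 -0.237   0.1226] f [ 0.3 -0.7  0.4] grip 87.0 t 31.25
```

Request:
play_rows --commands "0 0 0.2 -0.02 0.12 0.3 87; 0 0 0 0 0 0.5 87; 0 0 0 0 0 0.4 87; 0 0 0 0 0 0.15 87; 0 0 0 0 0 0 87; 0 0 0 0 0 0 87"

```text
time_s: 32.0
tcp_pos: [0.4342, -0.2332, 0.0598]
tool_rot: [0.003, -0.684, 0.729, -0.005]
wrist_force: [0.6, -0.1, 0.4]
grip_width: 0.994
```

```bash
python3 -c "
from look import *
to(.4284,-.2354,.037,-4)
"
```

```text
shift units [0.05 0.12 0.46]
turn [-0.59 -0.12  0.34]
tcp [ 0.4342 -0.2332  0.0598] f [ 0.6 -0.1  0.4] grip 87.1 t 32.0
```

Request:
play_rows --commands "-0.6 -0.1 0.3 0.05 0.12 0.2 87; 0 0 0 0 0 0.15 87; 0 0 0 0 0 0 87; 0 0 0 0 0 0 87"

```text
time_s: 32.5
tcp_pos: [0.4283, -0.2357, 0.0421]
tool_rot: [0.0, -0.682, 0.731, -0.0]
wrist_force: [0.4, -0.0, 0.2]
grip_width: 0.993
```

```bash
python3 -c "
from look import *
to(.4284,-.2354,.037,-4)
"
```

```text
shift units [-0.01 -0.    0.1 ]
turn [-0.05 -0.02  0.01]
tcp [ 0.4283 -0.2357  0.0421] f [ 0.4 -0.   0.2] grip 87.0 t 32.5
```

Request:
play_rows --commands "0 0 0 -0.01 0 0.1 87; 0 0 0 0 0 0 60; 0 0 0 0 0 0 40; 0 0 0 0 0 0 25; 0 0 0 0 0 0 10; 0 0 0 0 0 0 8; 0 0 0 0 0 0 8; 0 0 0 0 0 0 8; 0 0 0 0 0 0 8; 0 0 0 0 0 0 8" --newtons 40

```text
time_s: 33.75
tcp_pos: [0.4285, -0.2351, 0.0371]
tool_rot: [0.0, -0.682, 0.731, -0.001]
wrist_force: [0.8, 0.2, 0.1]
grip_width: 0.16
```

```bash
python3 -c "
from look import *
to(.6288,-.0571,.16,0.87)
"
```

```text
shift units [-3.83 -3.75 -2.46]
turn [-0.07 -0.03 -4.85]
tcp [ 0.4285 -0.2351  0.0371] f [0.8 0.2 0.1] grip 14.1 t 33.75
```

Request:
play_rows --commands "0 0 0 0 0 -0.2 8; 0 0 0 0 0 -0.5 8; 0 0 0 0 0 -0.7 8; 0 0 0 0 0 -0.7 8; 0 0 0 0 0 -0.5 8; 0 0 -1.5 -0.3 -0.3 0 8; 0 0 -1.5 -0.5 -0.5 0 8; 0 0 -1.5 -0.6 -0.6 0 8; 0 0 0 -0.6 -0.6 0 8; 0 0 0 -0.6 -0.6 0 8"

```text
time_s: 35.0
tcp_pos: [0.5608, -0.1019, 0.1709]
tool_rot: [0.001, 0.71, -0.704, -0.002]
wrist_force: [0.3, -0.2, -1.5]
grip_width: 0.162
```

Request:
play_rows --commands "0 0 0 -0.5 -0.5 0 8; 0 0 0 -0.4 -0.4 0 8; 0 0 0 -0.1 -0.1 0 8; 0 0 0 0 0 0 8; 0 0 0 0 0 0 8"

```text
time_s: 35.62
tcp_pos: [0.6117, -0.0445, 0.1651]
tool_rot: [0.004, 0.713, -0.702, -0.004]
wrist_force: [-0.1, -0.4, -1.9]
grip_width: 0.156
```

```bash
python3 -c "
from look import *
to(.6288,-.0571,.14,0.87)
"
```

```text
shift units [ 0.26 -0.34  0.5 ]
turn [0.64 0.08 0.02]
tcp [ 0.6117 -0.0445  0.1651] f [-0.1 -0.4 -1.9] grip 13.6 t 35.625
```

Request:
play_rows --commands "0.6 0.1 0 0.2 -0.3 0.1 8; 0 0 0 0.06 -0.04 0.25 8; 0 0 0 0 0 0.15 8; 0 0 0 0 0 0 8; 0 0 0 0 0 0 8; 0 0 0 0 0 0 8"

```text
time_s: 36.38
tcp_pos: [0.6283, -0.0599, 0.1381]
tool_rot: [0.0, 0.712, -0.702, -0.0]
wrist_force: [0.1, 0.5, -2.1]
grip_width: 0.157
```

```bash
python3 -c "
from look import *
to(.6288,-.0571,.13,0.87)
"
```

```text
shift units [-0.06 -0.01  0.16]
turn [ 0.06 -0.02 -0.12]
tcp [ 0.6283 -0.0599  0.1381] f [ 0.1  0.5 -2.1] grip 13.8 t 36.375
```

Request:
play_rows --commands "0 0 -0.1 -0.06 -0.01 0.14 8; 0 0 0 0 0 0 8; 0 0 0 0 0 0 8; 0 0 0 0 0 0 8"

```text
time_s: 36.88
tcp_pos: [0.629, -0.0562, 0.1312]
tool_rot: [0.0, 0.713, -0.702, 0.0]
wrist_force: [0.1, -0.7, -2.6]
grip_width: 0.159
```

```bash
python3 -c "
from look import *
to(.6288,-.0571,.1245,0.87)
a=cap('wrist')[0][:240,160:480]; b=cap('side')[0][150:300,300:460]; c=cap('scene')[0][150:300,280:440]
r=lambda i,w: cv2.resize(i,(w,int(i.shape[0]*w/i.shape[1])),interpolation=cv2.INTER_CUBIC)
v=np.vstack([np.pad(r(a,400),((0,0),(0,400),(0,0))),np.hstack([r(b,400),r(c,400)])[:300]])
cv2.imwrite('pics/mix.png',v[...,::-1]); print(v.shape)
"
```

```text
shift units [0.02 0.   0.13]
turn [-0.   -0.01  0.03]
tcp [ 0.629  -0.0562  0.1312] f [ 0.1 -0.7 -2.6] grip 13.9 t 36.875
(600, 800, 3)
```

View pics/mix.png

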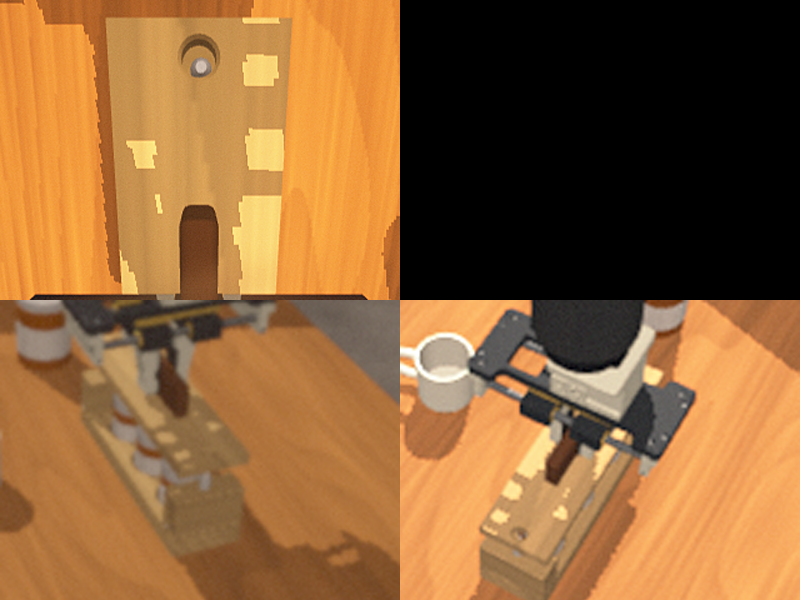

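The pin shows through the near-side hole, with the hole at full-image pixel (319,46) and the pin tip at (321,54). I'll work out the true offset from those.

```bash
python3 -c "
from look import *
im,d,K,W=cap('wrist')
def ray(u,v,z):
    r=W[:3,:3]@np.array([(u-K[0,2])/K[0,0],(v-K[1,2])/K[1,1],1]); return (W[:3,3]+r*(z-W[2,3])/r[2]).round(4)
g=cv2.resize(im[20:75,290:350],None,fx=10,fy=10,interpolation=cv2.INTER_CUBIC); cv2.imwrite('pics/hole.png',g[...,::-1])
print('hole',ray(319.3,45.5,.106),'pin',ray(320.8,53.3,.084))
print('dv/px',ray(319,46.5,.106)-ray(319,45.5,.106))
"
```

```text
hole [ 0.6308 -0.1638  0.106 ] pin [ 0.6299 -0.1642  0.084 ]
dv/px [0.     0.0005 0.    ]
```

View pics/hole.png

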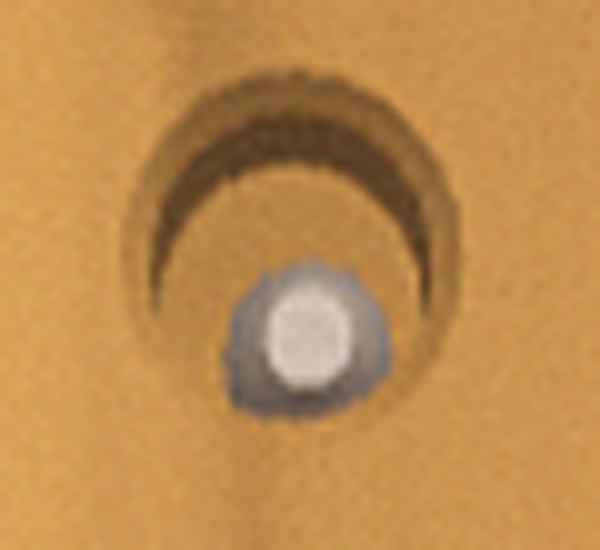

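Request:
play_rows --commands "0 0 0 0 0.01 0.07 8; 0 0 0 0 0 0.06 8; 0 0 0 0 0 0 8; 0 0 0 0 0 0 8"

```text
time_s: 37.58
tcp_pos: [0.6284, -0.0564, 0.1241]
tool_rot: [0.0, 0.713, -0.702, 0.0]
wrist_force: [0.0, -0.5, -1.4]
grip_width: 0.159
```

```bash
python3 -c "
from look import *
to(.6283,-.0563,.103,0.87)
"
```

```text
shift units [-0.    0.    0.42]
turn [ 0.01 -0.01  0.01]
tcp [ 0.6284 -0.0564  0.1241] f [ 0.  -0.5 -1.4] grip 13.9 t 37.575
```

Request:
play_rows --commands "0 0 0 0 0 0.06 8; 0 0 0 0 0 0.06 8; 0 0 0 0 0 0.06 8; 0 0 0 0 0 0.04 8"

```text
time_s: 38.08
tcp_pos: [0.6285, -0.0564, 0.1125]
tool_rot: [0.0, 0.713, -0.702, 0.0]
wrist_force: [0.1, -0.7, -3.0]
grip_width: 0.159
```

The board's underside is now below both pin tips with no contact force, so I'll continue down.

Request:
play_rows --commands "0 0 0 0 0 0.05 8; 0 0 0 0 0 0.05 8; 0 0 0 0 0 0.04 8; 0 0 0 0 0 0.03 8; 0 0 0 0 0 0.03 8; 0 0 0 0 0 0.02 8"

```text
time_s: 38.83
tcp_pos: [0.6285, -0.0564, 0.1031]
tool_rot: [-0.0, 0.713, -0.701, 0.0]
wrist_force: [-2.4, 0.4, 4.7]
grip_width: 0.155
```

Request:
play_rows --commands "0 0 0 0 0 0.03 8; 0 0 0 0 0 0 20; 0 0 0 0 0 0 35; 0 0 0 0 0 0 50; 0 0 0 0 0 -0.2 50; 0 0 0 0 0 -0.5 60; 0 0 0 0 0 -0.8 60; 0 0 0 0 0 -0.8 60; 0 0 0 -0.9 0 -0.4 60; 0 0 0 -0.9 0 0 60"

```text
time_s: 40.08
tcp_pos: [0.628, 0.0327, 0.2463]
tool_rot: [-0.001, 0.711, -0.703, 0.002]
wrist_force: [0.9, 0.4, 0.2]
grip_width: 0.685
```

Request:
play_rows --commands "0 0 0 -0.9 0 0 60; 0 0 0 0 0 0 60; 0 0 0 0 0 0 60; 0 0 0 0 0 0 60"

```text
time_s: 40.58
tcp_pos: [0.6276, 0.0809, 0.2492]
tool_rot: [-0.003, 0.712, -0.702, 0.003]
wrist_force: [0.1, 0.3, 0.5]
grip_width: 0.688
```

```bash
python3 -c "
from look import *
im,P=wl(); cv2.imwrite('pics/w8.png',im[...,::-1])
for n in ['wrist','scene','side']:
  if n!='wrist': i,d,K,W=cap(n); P=cloud(d,K,W).reshape(-1,3); P=P[np.isfinite(P).all(1)]
  for s in (-.1,-.08,.08,.1):
    q=P[(np.hypot(*(P[:,:2]-(.6288-s*.015+.022,-.0568+s)).T)<.012)&(P[:,2]>.05)]; r=P[(np.hypot(*(P[:,:2]-(.6288-s*.015-.022,-.0568+s)).T)<.012)&(P[:,2]>.05)]
    print(n,s,len(q),np.median(q[:,2]).round(4) if len(q) else '',np.median(r[:,2]).round(4) if len(r) else '')
to(.6283,-.0563,.103,0.87)
"
```

```text
wrist -0.1 0  
wrist -0.08 0  
wrist 0.08 460 0.0784 0.0784
wrist 0.1 1995 0.3126 0.3129
scene -0.1 75 0.0777 0.0774
scene -0.08 67 0.0777 0.0771
scene 0.08 70 0.0774 0.0796
scene 0.1 1415 0.5146 0.5012
side -0.1 49 0.0774 0.0773
side -0.08 45 0.0771 0.0775
side 0.08 8 0.4542 0.0799
side 0.1 451 0.4408 0.4582
shift units [2.74 0.05 2.92]
turn [-0.45 -0.   -0.04]
tcp [0.6276 0.0808 0.2491] f [-0.1 -0.3  0.4] grip 60.0 t 40.725
```

View pics/w8.png

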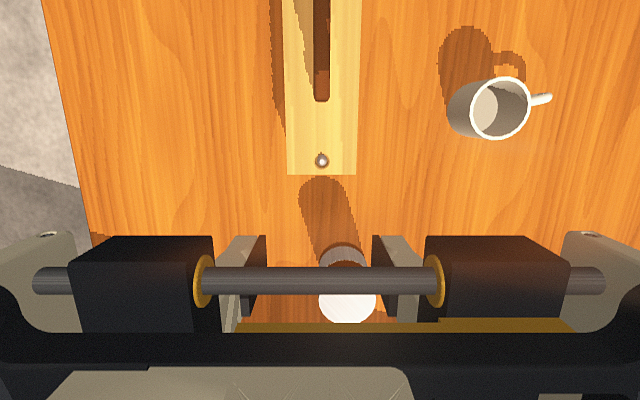

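The board's top is at 77–78.4 mm at both ends, against 78 mm expected when flush. The pin stands through the hole at (322,160), and the gripper is clear of everything, so I'll hand in.

```bash
python3 -c "
from cell import arm
print(arm.hand_in())"
```

```text
the job is handed in; nothing more can be done
None
```

The three jars are standing in the carrier's pockets and the hold-down board is down over both pins. I handed the job in at about 41 s of the 72 s allowed, with the gripper clear of everything.

- **Jars:** each was set down under grip until it touched the pocket floor. The lids measured 64.3–64.4 mm, against 64 mm when home.
- **Board:** it passed both pin tips without contact force and touched the cheeks at the expected height. Its top then measured 77–78.4 mm at both ends, against 78 mm when flush. The last wrist picture shows the +y pin in its hole; I saw the -y pin in its hole only before the final lowering.
- **Forces:** the highest reading was about 17 N, when a jar met its pocket floor. That is well under both limits.
- **Disagreements:** the cameras differed by 2–3 mm along y, so I set positions relative to the wrist camera. Some of the final height samples at the +y end caught the gripper or arm instead of the board and were left out. That end rests on one wrist, one side-camera and two fixed scene-camera samples, and two of those read about 80 mm.
- **Bystanders:** I did not move the big jar, loaf or cup, and did not measure their positions again at the end.

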